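# Bring the rail lamp over the seed dish and switch it on

## Robot

A 6-joint arm with a two-finger parallel gripper is mounted at the origin on the work surface. World frame = base frame: x ahead of the robot, y to its left, z up, the work surface at z = 0. Lengths are in m, angles in rad, forces in N, time in s.
With the tool pointing down it reaches from about 0.35 to 0.775 m from the base axis. Payload 7.3 kg.
Tool frame: the origin (TCP) lies midway between the tips of the shut fingers; the grasp point (between the pads) lies 19 mm behind it (robot.grip_point_offset is the distance from the TCP to the grasp point, in m); z points along the fingers, y is the line along which they close (so a half turn about z gives the same grasp; the last joint's range is limited). The gripper opens to 92 mm and grips with 3 to 60 N. Pads are 19 mm wide; open, the fingers measure 130 mm over their backs; the gripper's body (75 mm by 190 mm) begins 47 mm behind the grasp point.
Start: joints at [-1.412, 0.342, 1.524, -0, 1.275, -0.146], TCP at [0.158, -0.501, 0.227] pointing down, gripper open.
Joint ranges: [-2.53, 2.53], [-0.77, 2.02], [0.04, 2.7], [-1, 4.14], [0.28, 2.66], [-3.11, 3.11]. Speed limits (rad/s): [2.57, 2.57, 3.14, 3.14, 3.14, 3.14].

## Interface

Orientations are given as a unit quaternion [w, x, y, z].
In Python, from rig import robot gives the robot as it stands. The module is installed in compiled form; this text tells all that it offers.
- The arm moves only by the tool drive_tool, never from a script. Its argument "commands" is a list of rows, each a list of 3 entries, a list of its own where there are three numbers: the gripper command: -1 is shut, 1 is fully open, values between are in proportion, then the shift along the world's x, y, z in cm, then the turn, a rotation vector about the world's x, y, z in degrees. In form: [[jaw, [dx, dy, dz], [rx, ry, rz]], ...]. A call has 1 to 8 rows; each row shifts and turns the commanded pose from where the row before left it; what a row does not reach is not made up. A row lasts 1/12 s, in which the tool goes at most 41.7 mm and 7.16 degrees, less where a joint would pass 70% of its speed; a pose out of reach is approached as far as the arm can. A call is refused whole if a number of a shift passes 4.17 or a number of a turn 7.16, either way. A call with a gripper value outside its range is refused whole. The fingers move at their own pace and stop on an object; "newtons" is the grip in N (left out, the last holds). Time passes only in rows, so rows that do not move let the fingers close. It gives the time, the measured TCP pose, the force, the opening and the grip force at its end, in the units of the state.
- robot.get_state(): the state, without advancing time (a new reading comes with each control period).
- robot.camera(name): name is "scene" or "top" or "wrist"; returns a dict with "pixels" (420x560x3 uint8, blue, green, red), "range_z" (420x560 float32, m along the optical axis (not along the pixel's ray), 0 where there is no reading), "mtx" (3x3 intrinsics, pixels), "dist_coeffs" ([k1, k2, p1, p2, k3] as OpenCV has them; the pictures are not rectified), "rvec" (rotation vector, rad) and "tvec" (3), from world to camera coordinates, as OpenCV has them. Camera axes: x right, y down, z forward; pixel columns grow to the right and rows downward; lengths in m; the calibration is good to about 2 mm. A picture is of the moment at which its call begins.
- robot.close_job(): hands the job in; it is judged then, once.
Trained networks look in a picture, given as the dict that the camera call returned (one of the last four; its "shot" number tells which), for a name from the list of things; names that differ only in an ending like _2 or _b are one class to them, and where a whole thing is asked for, a point or a joint stands for the part that bears it (a point fixed in the world has none). Each returns a list of dicts, best first, with "score" (0 to 1); they miss things now and then, are a little off and sometimes report something else, mostly with a low value. They report only what shows in the picture. A call takes as long as a camera call. They do not tell look-alikes from the thing itself.
- robot.cut_out(picture, query): "region" (420x560 bool, what is visible of it) and "xy" ([column, row] in pixels, amid what is visible of it).
- robot.pinpoint(picture, query): "xy" ([column, row] in pixels: a listed point, or the origin of a listed thing).
The state is a dict: "time": time; "joint_pos": joint angles; "dq": joint speeds; "joint_torque": joint torques, N m; "ee_pos": TCP position; "ee_rot": TCP orientation; "contact_force": force on the tool from outside, world axes, zero at the start; "torque": the same for the moment, N m; "grip_width": finger opening in m; "grip_force": force on a finger pad.
Only numpy, scipy, OpenCV 4.12 (cv2) and the standard library are available. Lean on these libraries where they do the work, as an engineer would, in place of code of your own. Each camera call takes 0.05 s, during which the arm holds its last target. There are 200 camera calls.

## Task

The inspection lamp hangs by its ring on the bent steel rail, parked at the near end with its supply off. Slide it by its knob along the rail, round both bends, right up against the stop collar under the edge of the shelf, keeping it hanging level; then flip the toggle on the supply box at the foot of the rail to the other side so the lamp comes on, and let go. Do not switch on before the lamp is at the stop, and do not disturb the dishes or the jar.

Things in the scene. Friction and masses are not known exactly. Their poses are not given: they have to be found in the camera images.
- rail: Fixed unit: bent steel rod rail, glass shelf, grey supply box and grey board (4 mm thick). Origin on the bench, straight below the lamp ring's centre when home at the stop; x away from the robot, z up; numbers here are mm in this frame. Rod 12 mm thick, level, centre line at height 190; it leaves the post at (-270,220) along +x and has two 45 degree bends to the right, 60 mm radius.
- corner1 (a point): Where the centre lines of the rod's first and diagonal straights cross, at (-100,220,190) in the rail frame. The bend begins 25 mm before it and ends 25 mm after.
- corner2 (a point): Where the centre lines of the rod's diagonal and last straights cross, at (0,120,190) in the rail frame; bend as at corner1. From here the rod runs along -y to the stop.
- rail_home (a point): Point of the rod's centre line, (0,0,190) in the rail frame, where the middle of the ring's length lies when the ring touches the stop. The stop is a disc 42 mm across fixed on the rod, its face 13 mm further along -y. Behind the stop the rod turns off to the shelf's upright at (70,-95).
- shelf_edge (a point): Point on the lower front edge of the glass shelf (aluminium edging) above the last straight, (-12,0,345) in the rail frame. The edge runs along y from -170 to 370; the shelf is 18 mm thick and reaches back to x=158, with bottles on it. Uprights 28 mm square at (70,-95) and (70,300).
- lamp: Lamp hanging on the rod, about 0.35 kg, starting on the first straight 80 to 140 mm from the post. Origin at the ring's centre, 7 mm below the rod's centre line when hanging; x along the bore, z up. Ring 36 mm outside, 26 inside, 26 long: it slides with friction; lifted about 5 mm it clears the rod. Below it a white conical shade 106 mm across, underside 106 mm below the ring's centre.
- lamp_grip (a point): Centre of the lamp's upright grey cylindrical knob, 46 mm above the ring's centre: the place to grip. Knob 26 mm across, 44 mm high; it turns freely on its vertical spindle, so the lamp follows the bends by itself while the knob is held.
- switch (a joint): Toggle bat on the supply box, rad: -0.42 leans to the rail frame's -x (off, the start), +0.42 leans to its +x (on). Pushed past 0 it snaps over by itself; about 1.5 N at the tip. Pivot at (-230,335,55) in the rail frame, turning about its y axis. Steel bat 46 mm long, 13 mm thick near the tip.
- switch_tip (a point): Point in the end of the toggle bat, 45 mm from its pivot. The grey supply box below it is 120 (x) by 180 (y) mm, centre (-250,290), top at height 55; the rail's post, 18 mm thick, stands on it at (-270,220) up to height 203.
- seed_dish: Bystander: round open glass dish, 110 mm across, 18 mm high, with seeds, on the board below the lamp's home. Origin under its centre.
- small_dish: Bystander: round open glass dish, 70 mm across, 15 mm high. Origin under its centre.
- jar: Bystander: closed jar 64 mm across, 115 mm high, standing on the bench right of the board. Origin under its centre.
Mind the look-alikes: they are no part of the job. Of the things that look like the lamp, the largest one is meant.

How it is judged:
By the outcome, as a careful person would: the job done as asked, in the order asked, and still so for the second after the job is handed in, with the robot touching nothing.
It also fails if it takes over 58 s, if anything falls off the work surface, if the arm or the gripper's body presses on something with over 40 N, if the wrist force passes 120 N, or if a joint passes its speed limit or range.

## Working session

There is one attempt and no reset: what is moved stays moved. The work goes in short steps, Python scripts to look and compute and a tool call to move; the robot and the scene stay as the last step left them, time stands still between calls to the robot, and variables do not carry over. Pictures are saved under pics/ and viewed, at most 10 in all, crops included, and the job is handed in when it is done.

Besides the shell and the picture viewer there is one more tool, called after "Request:" as name([rows], argument=value, ...), one row to a line, values as JSON. drive_tool: Moves the arm, as the interface text tells. Its arguments: {"type":"object","properties":{"commands":{"type":"array"},"newtons":{"type":"number"}},"required":["commands"]}

```bash
mkdir -p pics; cat > h.py <<'E'
import numpy as np, cv2
from rig import robot
def w(pic,xy,z=None,dz=0):
    """pixel -> world, by range (z None) or on plane world z"""
    K,D=pic["mtx"],np.array(pic["dist_coeffs"]);R,_=cv2.Rodrigues(np.array(pic["rvec"]));t=np.array(pic["tvec"]).ravel()
    u=cv2.undistortPoints(np.array([[xy]],float),K,D)[0,0]; d=np.array([u[0],u[1],1.])
    c=-R.T@t; dw=R.T@d
    if z is None:
        s=pic["range_z"][int(round(xy[1])),int(round(xy[0]))]+dz
    else: s=(z-c[2])/dw[2]
    return c+s*dw
def px(pic,P):
    return cv2.projectPoints(np.array(P,float).reshape(-1,1,3),np.array(pic["rvec"]),np.array(pic["tvec"]),pic["mtx"],np.array(pic["dist_coeffs"]))[0].reshape(-1,2)
E
cat > a.py <<'E'
from h import *
np.set_printoptions(precision=4,suppress=True)
for n in ["scene","top"]:
    p=robot.camera(n); cv2.imwrite(f"pics/{n}0.png",p["pixels"])
    R,_=cv2.Rodrigues(np.array(p["rvec"])); print(n,"cam at",-R.T@np.array(p["tvec"]).ravel())
    for q in ["corner1","corner2","rail_home","shelf_edge","rail","lamp","lamp_grip","switch_tip","seed_dish","small_dish","jar"]:
        for r in robot.pinpoint(p,q)[:3]: print(q,round(r["score"],2),np.round(r["xy"],1),w(p,r["xy"]))
print(robot.get_state()["ee_rot"])
E
python3 a.py
```

```text
scene cam at [0.3304 0.4621 1.3549]
corner1 0.7 [251.3 170.1] [ 0.7606 -0.0939  0.0009]
corner1 0.58 [262.5 219.2] [ 0.6374  0.0381 -0.0014]
corner2 0.7 [251.3 170.1] [ 0.7606 -0.0939  0.0009]
corner2 0.58 [262.5 219.2] [ 0.6374  0.0381 -0.0014]
rail_home 0.96 [280.9 145.5] [ 0.6672 -0.1296  0.1915]
rail_home 0.29 [353.1 137.3] [ 0.5136 -0.35    0.054 ]
shelf_edge 0.6 [285.8 111.7] [ 0.6599 -0.1413  0.3567]
rail 0.97 [281.  171.9] [ 0.6695 -0.136   0.006 ]
lamp 0.95 [229.1 280.9] [0.5954 0.2806 0.1212]
lamp 0.92 [277.9 226.5] [0.5434 0.1003 0.2064]
lamp 0.7 [340.1 241.2] [0.3828 0.0126 0.0936]
lamp_grip 0.84 [342.1 237.7] [0.3812 0.0129 0.1288]
lamp_grip 0.83 [275.6 216.5] [0.5546 0.0929 0.25  ]
lamp_grip 0.6 [226.3 278.3] [0.605  0.2791 0.1264]
switch_tip 0.42 [277.9 290.4] [0.4679 0.2304 0.0936]
seed_dish 0.64 [284.3 172.7] [ 0.657  -0.1363  0.012 ]
small_dish 0.89 [325.4 170.9] [ 0.5409 -0.209   0.0169]
small_dish 0.34 [279.7 143.8] [ 0.6722 -0.1312  0.1948]
jar 0.68 [350.9 137.1] [ 0.5204 -0.3473  0.0534]
top cam at [0.3657 0.0246 1.2473]
corner1 0.92 [257.4 192.9] [0.6043 0.0908
[... 225 characters left out ...]
me 0.65 [330.8 183.4] [ 0.6709 -0.1414  0.0056]
shelf_edge 0.78 [343.5 154.2] [ 0.7728 -0.1908 -0.0009]
rail 0.94 [327.5 182.2] [ 0.6741 -0.13    0.0107]
lamp 0.97 [200.9 206.1] [0.6007 0.2819 0.0433]
lamp 0.69 [287.8 275.1] [0.3746 0.0114 0.045 ]
lamp 0.67 [253.2 209.2] [0.5475 0.099  0.2504]
lamp_grip 0.98 [194.7 198. ] [0.6094 0.2826 0.1279]
lamp_grip 0.74 [292.3 270.1] [ 0.3879 -0.0012  0.1281]
lamp_grip 0.68 [256.  207.7] [0.5515 0.0916 0.2488]
switch_tip 0.36 [217.4 246.1] [0.4662 0.2199 0.0989]
seed_dish 0.61 [332.4 181. ] [ 0.678  -0.1467  0.0095]
small_dish 0.65 [355.  217.4] [ 0.5548 -0.2153  0.0035]
jar 0.97 [404.3 224.8] [ 0.5155 -0.3531  0.0781]
[ 0.      0.9884  0.1518 -0.    ]
```

```bash
cat > b.py <<'E'
import cv2
a=cv2.imread("pics/scene0.png");b=cv2.imread("pics/top0.png")
cv2.imwrite("pics/s_c.png",cv2.resize(a[80:350,180:460],(800,771))[:600]);cv2.imwrite("pics/t_c.png",cv2.resize(b[110:320,150:430],(800,600)))
E
python3 b.py
```

```text
(no output)
```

View pics/scene0.png

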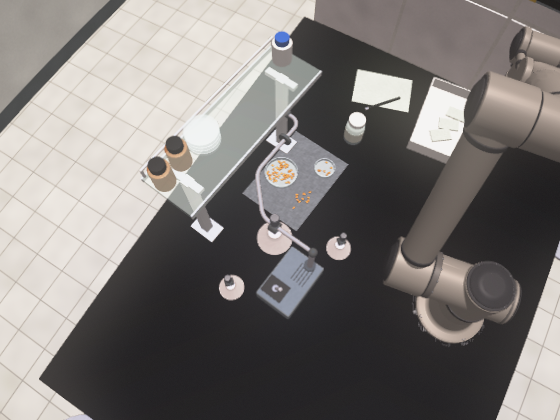

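View pics/t_c.png

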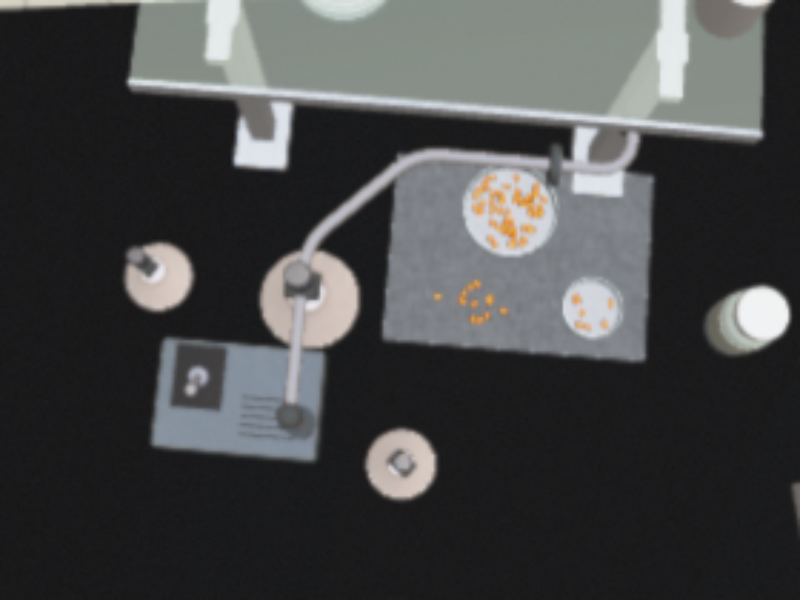

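```bash
cat > fit.py <<'E'
from h import *
from scipy.optimize import least_squares
np.set_printoptions(precision=4,suppress=True)
def bendline():
    a=np.array
    P=[a([-262,220])]; 
    def bend(c,h0,h1):
        # arc start 25 before, quarter-step polyline
        s=c-24.85*h0; n=a([h0[1],-h0[0]]); C=s+60*n
        return [C+60*(-n*np.cos(t)+h0*np.sin(t)) for t in np.linspace(0,np.pi/4,7)]
    d=a([1,-1])/2**.5
    P+=bend(a([-100.,220]),a([1.,0]),d)+bend(a([0.,120]),d,a([0.,-1])); P+=[a([0.,-10])]
    return np.array(P)/1000
L=bendline()
def dist(p):
    A,B=L[:-1],L[1:];best=None
    for s,e in zip(A,B):
        v=e-s;t=np.clip(((p-s)@v)/(v@v),0,1);dd=p-s-t[:,None]*v
        g=np.hypot(*dd.T); best=g if best is None else np.minimum(best,g)
    return best
def tf(q,p): c,s=np.cos(q[2]),np.sin(q[2]); return np.array(p)@np.array([[c,s],[-s,c]])+q[:2]
def inv(q,p): c,s=np.cos(q[2]),np.sin(q[2]); return (p-q[:2])@np.array([[c,-s],[s,c]])
if __name__=="__main__":
  allp=[]
  for n in ["scene","top"]:
    p=robot.camera(n); rz=p["range_z"]; v,u=np.nonzero(rz>0)
    und=cv2.undistortPoints(np.c_[u,v].astype(float)[:,None],p["mtx"],np.array(p["dist_coeffs"]))[:,0]
    R,_=cv2.Rodrigues(np.array(p["rvec"]));t=np.array(p["tvec"]).ravel()
    W=(np.c_[und,np.ones(len(und))]*rz[v,u][:,None]-t)@R
    x0=[.672,-.136,-.04]
    k=(abs(W[:,2]-.194)<.008); k[k]&=dist(inv(x0,W[k][:,:2]))<.025
    pts=W[k]; 
    r=least_squares(lambda q:dist(inv(q,pts[:,:2])),x0,loss="soft_l1",f_scale=.004)
    print(n,len(pts),r.x,"rms",np.sqrt(np.mean(r.fun**2)),"z",np.median(pts[:,2]))
    allp.append(pts)
    # knob top
    k=(abs(W[:,2]-.251)<.006)&(np.hypot(W[:,0]-.553,W[:,1]-.092)<.03)
    print(" knob",k.sum(),W[k].mean(0), (W[k].min(0)+W[k].max(0))/2)
    # box top edge points
    k=(abs(W[:,2]-.055)<.004)&(np.hypot(W[:,0]-.437,W[:,1]-.165)<.13)
    rect=cv2.minAreaRect((W[k][:,:2]*1000).astype(np.float32)); print(" box",rect)
    k=(W[:,2]>.065)&(W[:,2]<.12)&(np.hypot(*(W[:,:2]-tf(r.x,[-.23,.335])).T)<.04); print(" bat",k.sum(),W[k][np.argsort(-W[k][:,2])[:8]])
  pts=np.vstack(allp); r=least_squares(lambda q:dist(inv(q,pts[:,:2])),x0,loss="soft_l1",f_scale=.004); q=r.x
  print("both",q)
  for nm,P in dict(box=[-.25,.29],post=[-.27,.22],c1=[-.1,.22],c2=[0,.12],home=[0,0],sw=[-.23,.335],tipoff=[-.2484,.335]).items(): print(nm,tf(q,P))
E
python3 fit.py
```

```text
scene 673 [ 0.6693 -0.1343 -0.108 ] rms 0.006093365763782025 z 0.19592436934895255
 knob 72 [0.5537 0.0985 0.2513] [0.5542 0.098  0.2511]
 box ((455.9930419921875, 179.1219024658203), (179.57376098632812, 118.78731536865234), 83.51932525634766)
 bat 29 [[0.4676 0.2247 0.1031]
 [0.4638 0.2257 0.1025]
 [0.4653 0.2231 0.102 ]
 [0.4591 0.2225 0.1006]
 [0.4695 0.2214 0.0988]
 [0.4667 0.2262 0.098 ]
 [0.4619 0.2233 0.0974]
 [0.4654 0.2284 0.0967]]
top 710 [ 0.6722 -0.1383 -0.1197] rms 0.006648259021116271 z 0.19425415715583805
 knob 73 [0.558  0.098  0.2499] [0.5582 0.0983 0.2501]
 box ((460.1324768066406, 180.44180297851562), (180.03903198242188, 119.43289947509766), 82.87837219238281)
 bat 25 [[0.4697 0.2269 0.0999]
 [0.4696 0.224  0.0997]
 [0.4667 0.2241 0.0991]
 [0.4728 0.2271 0.0988]
 [0.4729 0.2244 0.0969]
 [0.4699 0.2216 0.0959]
 [0.4669 0.2216 0.0958]
 [0.4639 0.2218 0.095 ]]
both [ 0.6709 -0.1364 -0.1143]
box [0.4556 0.1802]
post [0.4277 0.113 ]
c1 [0.5966 0.0936]
c2 [ 0.6846 -0.0172]
home [ 0.6709 -0.1364]
sw [0.4806 0.2226]
tipoff [0.4623 0.2247]
```

```bash
cat > plan.py <<'E'
from fit import *
q=np.array([.6709,-.1364,-.1150])
k=inv(q,np.array([[.556,.098]]))[0]; print("knob rail",k)
ex=np.array([np.cos(q[2]),np.sin(q[2]),0]); ey=np.array([-np.sin(q[2]),np.cos(q[2]),0])
tz=ex*.7071+np.array([0,0,-.7071])
if __name__=="__main__":
  print("ex",ex,"ey",ey,"tz",tz)
  way=[[k[0],.22]]+[list(p) for p in L[1:]]+[[0,.05],[0,0]]
  prev=None
  for p in way:
    P=np.r_[tf(q,p),.237]+.017*tz
    print(np.round(np.array(p)*1000,1),"TCP",P,"" if prev is None else np.round((P-prev)*100,2)); prev=P
E
python3 plan.py
```

```text
knob rail [-0.141   0.2197]
ex [ 0.9934 -0.1147  0.    ] ey [0.1147 0.9934 0.    ] tz [ 0.7024 -0.0811 -0.7071]
[-141.  220.] TCP [0.568 0.097 0.225] 
[-124.8  220. ] TCP [0.5841 0.0951 0.225 ] [ 1.61 -0.19  0.  ]
[-117.   219.5] TCP [0.5918 0.0937 0.225 ] [ 0.77 -0.14  0.  ]
[-109.3  218. ] TCP [0.5993 0.0913 0.225 ] [ 0.75 -0.24  0.  ]
[-101.9  215.4] TCP [0.6063 0.0879 0.225 ] [ 0.71 -0.34  0.  ]
[-94.8 212. ] TCP [0.6129 0.0837 0.225 ] [ 0.66 -0.43  0.  ]
[-88.3 207.6] TCP [0.6189 0.0786 0.225 ] [ 0.6  -0.51  0.  ]
[-82.4 202.4] TCP [0.6242 0.0728 0.225 ] [ 0.53 -0.58  0.  ]
[-17.6 137.6] TCP [0.6812 0.0009 0.225 ] [ 5.7  -7.19  0.  ]
[-12.4 131.7] TCP [ 0.6856 -0.0056  0.225 ] [ 0.45 -0.65  0.  ]
[ -8.  125.1] TCP [ 0.6892 -0.0125  0.225 ] [ 0.36 -0.7   0.  ]
[ -4.6 118.1] TCP [ 0.6919 -0.0199  0.225 ] [ 0.26 -0.74  0.  ]
[ -2.  110.7] TCP [ 0.6935 -0.0276  0.225 ] [ 0.17 -0.77  0.  ]
[ -0.5 103. ] TCP [ 0.6941 -0.0354  0.225 ] [ 0.06 -0.78  0.  ]
[ 0.  95.1] TCP [ 0.6938 -0.0433  0.225 ] [-0.04 -0.78  0.  ]
[  0. -10.] TCP [ 0.6817 -0.1477  0.225 ] [ -1.21 -10.45   0.  ]
[ 0. 50.] TCP [ 0.6886 -0.0881  0.225 ] [0.69 5.96 0.  ]
[0 0] TCP [ 0.6828 -0.1378  0.225 ] [-0.57 -4.97  0.  ]
```

Request:
drive_tool([
  [1, [0, 1, 3], [0, 0, -6]],
  [1, [2, 3, 2], [0, 0, -6]],
  [1, [2, 3, 2], [0, 0, -6]],
  [1, [2, 3.5, 2], [0, 0, -6]],
  [1, [2, 3.5, 1], [-0.75, -6.45, 0]],
  [1, [2, 3.5, 1], [-0.75, -6.45, 0]],
  [1, [2, 3.5, 0], [-0.75, -6.45, 0]],
  [1, [2, 3.5, 0], [-0.75, -6.45, 0]],
])

```text
time: 1.97
ee_pos: [0.2972, -0.2572, 0.3365]
ee_rot: [0.015, 0.972, -0.055, 0.227]
contact_force: [-0.5, 0.5, -0.2]
grip_width: 0.0919
grip_force: 0.0
```

Request:
drive_tool([
  [1, [2, 3.5, 0], [-0.75, -6.45, 0]],
  [1, [2, 3.5, 0], [-0.75, -6.45, 0]],
  [1, [2, 3.5, 0], [-0.75, -6.45, 0]],
  [1, [2.5, 3.3, 0], [0, 0, 0]],
  [1, [2.5, 3.3, 0], [0, 0, 0]],
  [1, [2.5, 3.3, 0], [0, 0, 0]],
  [1, [2.5, 3, 0], [0, 0, 0]],
  [1, [2, 3, -1], [0, 0, 0]],
])

```text
time: 2.63
ee_pos: [0.4378, -0.0475, 0.3251]
ee_rot: [0.024, 0.924, -0.056, 0.378]
contact_force: [0.1, -2.4, -1.2]
grip_width: 0.0917
grip_force: 0.0
```

Request:
drive_tool([
  [1, [2, 3.0, 0], [0, 0, 0]],
  [1, [2, 3, 0], [0, 0, 0]],
  [1, [2, 2, -1], [0, 0, 0]],
  [1, [1, 1, 0], [0, 0, 0]],
  [1, [0, 0, 0], [0, 0, 0]],
  [1, [0, 0, 0], [0, 0, 0]],
])

```text
time: 3.13
ee_pos: [0.4904, 0.0184, 0.311]
ee_rot: [0.023, 0.927, -0.057, 0.371]
contact_force: [-0.5, -0.6, 0.4]
grip_width: 0.0918
grip_force: 0.0
```

```bash
cat > st.py <<'E'
from plan import *
from scipy.spatial.transform import Rotation as Ro
s=robot.get_state(); qq=s["ee_rot"]; R=Ro.from_quat([qq[1],qq[2],qq[3],qq[0]])
T=np.c_[np.cross(-ey,tz),-ey,tz]
print("ee",s["ee_pos"],"rotvec to target deg",np.degrees((Ro.from_matrix(T)*R.inv()).as_rotvec()),"j",s["joint_pos"])
P=np.r_[tf(q,[k[0],.22]),.237]+.017*tz; print("to grasp cm",(P-s["ee_pos"])*100)
E
python3 st.py
```

```text
knob rail [-0.141   0.2197]
ee [0.4904 0.0184 0.311 ] rotvec to target deg [-0.0802 -1.355   0.4561] j [-0.1141 -0.1392  2.0872 -0.0171  0.4319  1.5917]
to grasp cm [ 7.7608  7.8523 -8.601 ]
```

Request:
drive_tool([
  [1, [2, 2.6, 0], [0, -1.35, 0.45]],
  [1, [2, 2.6, 0], [0, 0, 0]],
  [1, [2, 2, 0], [0, 0, 0]],
  [1, [1.8, 0.7, 0], [0, 0, 0]],
  [1, [0, 0, 0], [0, 0, 0]],
  [1, [0, 0, 0], [0, 0, 0]],
])

```text
time: 3.63
ee_pos: [0.5643, 0.0901, 0.311]
ee_rot: [0.023, 0.923, -0.056, 0.38]
contact_force: [-0.6, -0.2, -0.7]
grip_width: 0.0919
grip_force: 0.0
```

```bash
python3 st.py; python3 - <<'E'
from h import *
p=robot.camera("wrist"); cv2.imwrite("pics/w1.png",p["pixels"])
for r in robot.pinpoint(p,"lamp_grip")[:3]: print(r["score"],r["xy"],w(p,r["xy"],dz=.013))
E
```

```text
knob rail [-0.141   0.2197]
ee [0.5643 0.0901 0.311 ] rotvec to target deg [-0.0605 -0.1934  0.2786] j [ 0.116   0.0438  1.9308 -0.4048  0.43    2.1116]
to grasp cm [ 0.3691  0.687  -8.6006]
0.76 [266.9, 332.1] [0.55140331 0.09897272 0.23973024]
```

View pics/w1.png

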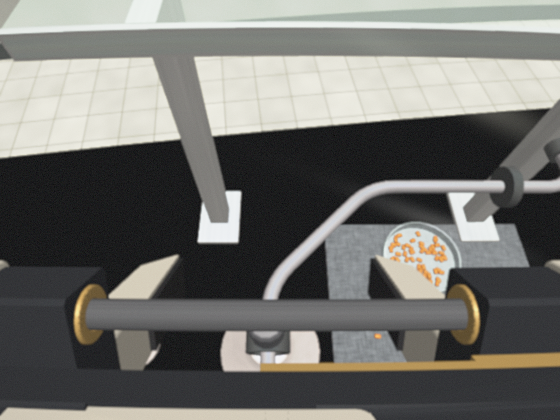

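Request:
drive_tool([
  [1, [0.3, 0.7, -1.5], [0, 0, 0]],
  [1, [0, 0, -2], [0, 0, 0]],
  [1, [0, 0, -2], [0, 0, 0]],
  [1, [0, 0, -2], [0, 0, 0]],
  [1, [0, 0, -1], [0, 0, 0]],
  [1, [0, 0, 0], [0, 0, 0]],
  [1, [0, 0, 0], [0, 0, 0]],
])

```text
time: 4.32
ee_pos: [0.5672, 0.1032, 0.2343]
ee_rot: [0.028, 0.924, -0.058, 0.376]
contact_force: [1.2, -0.1, 0.6]
grip_width: 0.0917
grip_force: 0.0
```

Request:
drive_tool([
  [-0.3, [0, 0, 0], [0, 0, 0]],
  [-0.3, [0, 0, 0], [0, 0, 0]],
  [-0.3, [0, 0, 0], [0, 0, 0]],
  [-1, [0, 0, 0], [0, 0, 0]],
  [-1, [0, 0, 0], [0, 0, 0]],
  [-1, [0, 0, 0], [0, 0, 0]],
  [-1, [0, 0, 0], [0, 0, 0]],
  [-1, [0, 0, 0], [0, 0, 0]],
], newtons=15)

```text
time: 4.98
ee_pos: [0.5677, 0.104, 0.234]
ee_rot: [0.028, 0.924, -0.058, 0.376]
contact_force: [-0.3, 0.3, -0.2]
grip_width: 0.0428
grip_force: 0.0
```

```bash
python3 st.py
```

```text
knob rail [-0.141   0.2197]
ee [0.5677 0.104  0.234 ] rotvec to target deg [ 0.4023 -0.7641  0.7683] j [ 0.1625  0.1679  2.0296 -0.8303  0.283   2.5862]
to grasp cm [ 0.0322 -0.7082 -0.9014]
```

Request:
drive_tool([
  [1, [0, 0, 2], [0.5, 4.3, 0]],
  [1, [0, 0, 2], [0.5, 4.3, 0]],
  [1, [0, 0, 0], [0, 0, 5]],
  [1, [0, 0, 0], [0, 0, 5]],
  [1, [0, 0, 0], [0, 0, 4.5]],
  [1, [0, 0, 0], [0, 0, 0]],
])

```text
time: 5.48
ee_pos: [0.5685, 0.0972, 0.2565]
ee_rot: [0.006, 0.942, 0.017, 0.336]
contact_force: [0.0, -0.9, -0.5]
grip_width: 0.0784
grip_force: 0.0
```

```bash
cat > st.py <<'E'
from plan import *
import sys
from scipy.spatial.transform import Rotation as Ro
# usage: st.py railx raily tilt yaw [zgrip]
a=[float(x) for x in sys.argv[1:]]; zg=a[4] if len(a)>4 else .237
s=robot.get_state(); qq=s["ee_rot"]; R=Ro.from_quat([qq[1],qq[2],qq[3],qq[0]])
t,y=np.radians(a[2:4]); c=np.array([-np.sin(y),np.cos(y),0]); z=np.array([np.sin(t)*np.cos(y),np.sin(t)*np.sin(y),-np.cos(t)])
T=np.c_[np.cross(-c,z),-c,z]
print("ee",s["ee_pos"],"turn deg",np.degrees((Ro.from_matrix(T)*R.inv()).as_rotvec()),"j",s["joint_pos"],"F",s["contact_force"],s["torque"])
P=np.r_[tf(q,np.array(a[:2])/1000),zg]+.017*z; print("to target cm",(P-s["ee_pos"])*100)
G=np.array(s["ee_pos"])-.017*R.as_matrix()[:,2]; print("grip now rail mm",inv(q,G[None,:2])[0]*1000,G[2]*1000)
E
python3 st.py -141 220 36 8
```

```text
knob rail [-0.141   0.2197]
ee [0.5685 0.0972 0.2565] turn deg [1.0311 3.3476 6.3015] j [ 0.0556  0.1209  1.9493 -0.0913  0.3882  1.6616] F [ 0.019  -0.882  -0.4569] [-0.0085  0.3879 -0.0899]
to target cm [-0.2547  0.2561 -3.3276]
grip now rail mm [-139.1936  219.0198] 269.68427074511646
```

Request:
drive_tool([
  [1, [-0.1, 0.1, -1], [0.3, 3.3, 1]],
  [1, [-0.1, 0.05, -1], [0, 0, 0]],
  [1, [0, 0.05, -1.3], [0, 0, 0]],
  [1, [0, 0, 0], [0, 0, 0]],
  [1, [0, 0, 0], [0, 0, 0]],
])

```text
time: 5.9
ee_pos: [0.5662, 0.0999, 0.2228]
ee_rot: [0.0, 0.951, 0.023, 0.308]
contact_force: [0.4, 1.3, 0.3]
grip_width: 0.092
grip_force: 0.0
```

```bash
python3 st.py -141 220 36 3
```

```text
knob rail [-0.141   0.2197]
ee [0.5662 0.0999 0.2228] turn deg [ 0.8436 -0.1069  0.4608] j [ 0.0496  0.1731  1.9575 -0.0398  0.3856  1.6034] F [0.3842 1.2587 0.277 ] [ 0.0657  0.2715 -0.0277]
to target cm [-0.0112 -0.1014  0.0448]
grip now rail mm [-141.0149  221.3034] 236.57644583373528
```

Request:
drive_tool([
  [-1, [0, -0.1, 0], [0, 0, 0]],
  [-1, [0, 0, 0], [0, 0, 0]],
  [-1, [0, 0, 0], [0, 0, 0]],
  [-1, [0, 0, 0], [0, 0, 0]],
  [-1, [0, 0, 0], [0, 0, 0]],
  [-1, [0, 0, 0], [0, 0, 0]],
  [-1, [0, 0, 0], [0, 0, 0]],
  [-1, [0, 0, 0], [0, 0, 0]],
], newtons=15)

```text
time: 6.57
ee_pos: [0.5666, 0.0988, 0.2236]
ee_rot: [0.0, 0.951, 0.024, 0.309]
contact_force: [-0.1, -0.3, 0.1]
grip_width: 0.0428
grip_force: 0.0
```

Request:
drive_tool([
  [-1, [0, 0, 0], [0, 0, 0]],
  [-1, [0, 0, 0], [0, 0, 0]],
  [-1, [0, 0, 0], [0, 0, 0]],
  [-1, [0, 0, 0], [0, 0, 0]],
])

```text
time: 6.9
ee_pos: [0.5666, 0.0988, 0.2235]
ee_rot: [-0.0, 0.951, 0.024, 0.309]
contact_force: [-0.9, 0.4, -0.3]
grip_width: 0.0256
grip_force: 15.0
```

```bash
python3 st.py -141 220 36 3; python3 - <<'E'
from h import *
for n in ["scene","wrist"]:
    p=robot.camera(n); cv2.imwrite(f"pics/{n}2.png",p["pixels"])
a=cv2.imread("pics/scene2.png")[150:310,170:400]; b=cv2.imread("pics/wrist2.png")[200:420,100:460]
cv2.imwrite("pics/c2.png",np.hstack([cv2.resize(a,(420,292)),cv2.resize(b,(380,292))]))
E
```

```text
knob rail [-0.141   0.2197]
ee [0.5666 0.0988 0.2235] turn deg [0.8494 0.0087 0.3855] j [ 0.0463  0.1718  1.9579 -0.033   0.3843  1.5933] F [-0.8789  0.3597 -0.3435] [0.0584 0.4004 0.0133]
to target cm [-0.0516  0.0055 -0.0288]
grip now rail mm [-140.5168  220.2734] 237.2923215209421
```

View pics/c2.png

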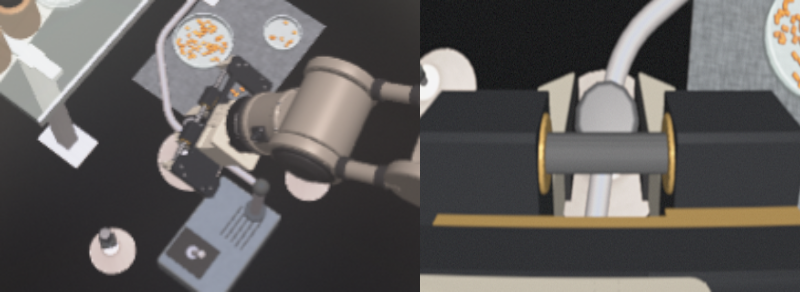

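Request:
drive_tool([
  [-1, [0.5, -0.06, 0], [0, 0, 0]],
  [-1, [1.05, -0.13, 0], [0, 0, 0]],
  [-1, [0.77, -0.14, 0], [0, 0, 0]],
  [-1, [0.75, -0.24, 0], [0, 0, 0]],
  [-1, [0.71, -0.34, 0], [0, 0, 0]],
  [-1, [0.66, -0.43, 0], [0, 0, 0]],
  [-1, [0.6, -0.51, 0], [0, 0, 0]],
  [-1, [0.53, -0.58, 0], [0, 0, 0]],
], newtons=20)

```text
time: 7.67
ee_pos: [0.6231, 0.0741, 0.2235]
ee_rot: [-0.0, 0.951, 0.024, 0.309]
contact_force: [-1.4, 2.2, 1.8]
grip_width: 0.0253
grip_force: 20.0
```

```bash
python3 st.py -50 170 36 0
```

```text
knob rail [-0.141   0.2197]
ee [0.6231 0.0741 0.2235] turn deg [ 0.8373 -0.0012 -2.6185] j [-0.0162  0.2605  1.8374  0.0606  0.4167  1.4567] F [-1.3525  2.1787  1.7975] [0.3647 0.4201 0.201 ]
to target cm [ 2.7636 -3.5924 -0.0276]
grip now rail mm [-81.5402 202.2626] 237.27826724518968
```

Request:
drive_tool([
  [-1, [0.7, -0.9, 0], [0, 0, -1]],
  [-1, [0.7, -0.9, 0], [0, 0, -1]],
  [-1, [0.7, -0.9, 0], [0, 0, -1]],
  [-1, [0.7, -0.9, 0], [0, 0, -1]],
  [-1, [0.7, -0.9, 0], [0, 0, -1]],
  [-1, [0.7, -0.9, 0], [0, 0, -1]],
  [-1, [0.7, -0.9, 0], [0, 0, -1]],
  [-1, [0.35, -0.45, 0], [0, 0, 0]],
])

```text
time: 8.33
ee_pos: [0.6758, 0.0058, 0.2235]
ee_rot: [0.019, 0.95, -0.035, 0.308]
contact_force: [-2.2, 3.2, 2.9]
grip_width: 0.0254
grip_force: 20.0
```

```bash
python3 st.py -17.6 137.6 36 -6.6
```

```text
knob rail [-0.141   0.2197]
ee [0.6758 0.0058 0.2235] turn deg [ 0.8584 -0.0994 -2.119 ] j [-0.1069  0.3438  1.7137  0.0106  0.4559  1.5292] F [-2.1737  3.1795  2.9109] [0.6467 0.3671 0.2977]
to target cm [ 0.3348 -0.4638 -0.024 ]
grip now rail mm [-21.4554 141.6606] 237.2410416258466
```

Request:
drive_tool([
  [-1, [0.33, -0.46, 0.1], [0.4, 0, -1]],
  [-1, [0.45, -0.65, 0], [0.4, 0, -1]],
  [-1, [0.36, -0.7, 0], [0, 0, 0]],
  [-1, [0.26, -0.74, 0], [0, 0, 0]],
  [-1, [0.17, -0.77, 0], [0, 0, 0]],
  [-1, [0.06, -0.78, 0], [0, 0, 0]],
  [-1, [-0.04, -0.78, 0], [0, 0, 0]],
])

```text
time: 8.92
ee_pos: [0.6906, -0.0425, 0.2237]
ee_rot: [0.018, 0.95, -0.053, 0.307]
contact_force: [0.3, 0.3, -3.2]
grip_width: 0.0253
grip_force: 20.0
```

```bash
python3 st.py 0 30 36 -6.6; python3 - <<'E'
from h import *
a=[robot.camera(n)["pixels"] for n in ["wrist","scene"]]
cv2.imwrite("pics/c3.png",np.hstack([cv2.resize(a[0],(400,300)),cv2.resize(a[1][90:240,180:380],(400,300))]))
E
```

```text
knob rail [-0.141   0.2197]
ee [ 0.6906 -0.0425  0.2237] turn deg [ 0.0165 -0.1929 -0.1747] j [-0.194   0.3696  1.6707  0.1026  0.48    1.4129] F [ 0.2505  0.3076 -3.1935] [0.1778 0.4781 0.0283]
to target cm [-0.6332 -6.5253 -0.0499]
grip now rail mm [-1.152  95.5274] 237.5323176345295
```

View pics/c3.png

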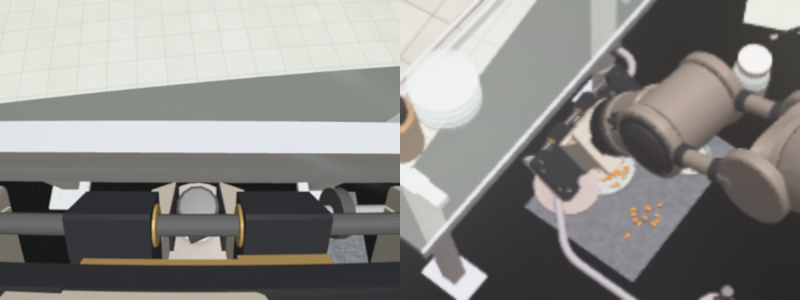

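Request:
drive_tool([
  [-1, [0, -1, -0.1], [0, 0, 0]],
  [-1, [-0.1, -1, 0], [0, 0, 0]],
  [-1, [-0.1, -1, 0], [0, 0, 0]],
  [-1, [-0.1, -1, 0], [0, 0, 0]],
  [-1, [-0.12, -1, 0], [0, 0, 0]],
  [-1, [-0.12, -1, 0], [0, 0, 0]],
  [-1, [-0.12, -1, 0], [0, 0, 0]],
  [-1, [-0.12, -1, 0], [0, 0, 0]],
])

```text
time: 9.68
ee_pos: [0.6829, -0.1218, 0.2237]
ee_rot: [0.017, 0.95, -0.053, 0.308]
contact_force: [0.4, 0.5, -1.2]
grip_width: 0.0254
grip_force: 20.0
```

```bash
python3 st.py 0 0 36 -6.6
```

```text
knob rail [-0.141   0.2197]
ee [ 0.6829 -0.1218  0.2237] turn deg [ 0.0148 -0.1038 -0.2108] j [-0.3511  0.3727  1.6669  0.2899  0.5069  1.12  ] F [ 0.364   0.4866 -1.2482] [0.2721 0.3514 0.1288]
to target cm [-0.2122 -1.5768 -0.0421]
grip now rail mm [ 0.3234 15.8771] 237.43884349001462
```

Request:
drive_tool([
  [-1, [-0.05, -0.5, -0.1], [0, 0, 0]],
  [-1, [-0.06, -0.5, 0], [0, 0, 0]],
  [-1, [-0.03, -0.2, 0], [0, 0, 0]],
  [-1, [0, 0, 0], [0, 0, 0]],
])

```text
time: 10.02
ee_pos: [0.682, -0.1342, 0.2235]
ee_rot: [0.018, 0.95, -0.053, 0.309]
contact_force: [-0.9, 0.8, 3.2]
grip_width: 0.0255
grip_force: 20.0
```

Request:
drive_tool([
  [-1, [-0.02, -0.2, 0], [0, 0, 0]],
  [-1, [0, 0, 0], [0, 0, 0]],
])

```text
time: 10.18
ee_pos: [0.682, -0.1356, 0.2235]
ee_rot: [0.018, 0.95, -0.053, 0.309]
contact_force: [2.2, 2.3, 4.2]
grip_width: 0.0253
grip_force: 20.0
```

Request:
drive_tool([
  [-1, [-0.02, -0.2, 0], [0, 0, 0]],
  [-1, [0, 0, 0], [0, 0, 0]],
])

```text
time: 10.35
ee_pos: [0.6819, -0.1376, 0.2235]
ee_rot: [0.018, 0.95, -0.053, 0.309]
contact_force: [2.2, 3.6, 5.7]
grip_width: 0.0254
grip_force: 20.0
```

Request:
drive_tool([
  [-1, [0, 0, 0.1], [0, 0, 0]],
  [-1, [-0.02, -0.2, 0], [0, 0, 0]],
  [-1, [0, 0, 0], [0, 0, 0]],
])

```text
time: 10.6
ee_pos: [0.681, -0.1384, 0.2235]
ee_rot: [0.016, 0.95, -0.053, 0.307]
contact_force: [4.5, 7.8, 3.7]
grip_width: 0.0255
grip_force: 20.0
```

Request:
drive_tool([
  [-1, [-0.02, -0.2, 0], [0, 0, 0]],
  [-1, [0, 0, 0], [0, 0, 0]],
])

```text
time: 10.77
ee_pos: [0.6809, -0.1389, 0.2237]
ee_rot: [0.015, 0.95, -0.053, 0.307]
contact_force: [5.1, 13.2, 5.4]
grip_width: 0.0252
grip_force: 20.1
```

```bash
python3 st.py 0 0 36 -6.6; python3 - <<'E'
from h import *
a=[robot.camera(n)["pixels"] for n in ["wrist","top"]]
cv2.imwrite("pics/c4.png",np.hstack([cv2.resize(a[0][160:400,120:480],(450,300)),cv2.resize(a[1][100:300,220:430],(315,300))]))
E
```

```text
knob rail [-0.141   0.2197]
ee [ 0.6809 -0.1389  0.2237] turn deg [-0.1975 -0.1275 -0.3195] j [-0.3868  0.3759  1.6612  0.3326  0.5217  1.0549] F [ 5.1472 13.2147  5.3725] [ 2.2899 -0.9186  1.3384]
to target cm [-0.003   0.1369 -0.0479]
grip now rail mm [ 0.2227 -1.456 ] 237.50519071090088
```

View pics/c4.png

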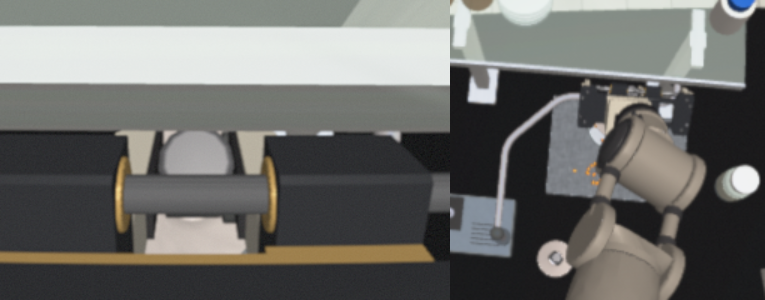

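Request:
drive_tool([
  [-1, [0.0, 0.04, 0], [0, 0, 0]],
  [-1, [0, 0, 0], [0, 0, 0]],
  [-0.5, [0, 0, 0], [0, 0, 0]],
  [-0.2, [0, 0, 0], [0, 0, 0]],
  [0, [0, 0, 0], [0, 0, 0]],
  [0.2, [0, 0, 0], [0, 0, 0]],
  [0.2, [0, 0, 0], [0, 0, 0]],
  [0.2, [0, 0, 0], [0, 0, 0]],
])

```text
time: 11.53
ee_pos: [0.6802, -0.1418, 0.2228]
ee_rot: [0.018, 0.95, -0.053, 0.307]
contact_force: [-0.2, -0.1, 0.1]
grip_width: 0.0527
grip_force: 0.0
```

```bash
python3 st.py 0 0 36 -6.6
```

```text
knob rail [-0.141   0.2197]
ee [ 0.6802 -0.1418  0.2228] turn deg [ 0.031  -0.1994 -0.1875] j [-0.3897  0.3769  1.6622  0.3278  0.519   1.0559] F [-0.1538 -0.0711  0.1309] [0.023  0.3702 0.0009]
to target cm [0.0664 0.4301 0.0482]
grip now rail mm [-0.119  -4.3688] 236.55194110740092
```

Request:
drive_tool([
  [0.2, [-0.58, 0.07, 0.81], [0, 0, 0]],
  [0.2, [-1.17, 0.14, 1.62], [0, 0, 0]],
  [0.2, [-1.17, 0.14, 1.62], [0, 0, 0]],
  [0.2, [-1.75, 0.2, 2.4], [0, 0, 0]],
  [0.2, [-2.4, 0.2, 2.0], [0, 0, 0]],
  [0.2, [-3.5, 0.5, 1.0], [0, 0, 0]],
  [0.2, [-3.5, 0.5, 0], [0, 0, 0]],
  [0.2, [-3.5, 1, 0], [0, 0, 0]],
])

```text
time: 12.2
ee_pos: [0.5034, -0.1141, 0.3192]
ee_rot: [0.018, 0.95, -0.053, 0.308]
contact_force: [0.2, 0.4, 0.4]
grip_width: 0.0551
grip_force: 0.0
```

```bash
cat > chk.py <<'E'
from plan import *
import sys
for n in ["scene","top","wrist"]:
    p=robot.camera(n); cv2.imwrite(f"pics/{sys.argv[1]}_{n}.png",p["pixels"])
    for qn in ["lamp_grip","lamp","switch_tip"]:
        for r in robot.pinpoint(p,qn)[:4]:
            P=w(p,r["xy"]); print(n,qn,round(r["score"],2),np.round(r["xy"]),"rail mm",np.round(inv(q,P[None,:2])[0]*1000,1),round(P[2]*1000))
E
python3 chk.py d
```

```text
knob rail [-0.141   0.2197]
scene lamp_grip 0.9 [342. 234.] rail mm [-297.   106.3] 129
scene lamp_grip 0.61 [228. 282.] rail mm [-120.   408.6] 117
scene lamp 0.85 [228. 281.] rail mm [-120.5  408.3] 125
scene lamp 0.8 [338. 240.] rail mm [-294.1  114.8] 92
scene lamp 0.79 [282. 144.] rail mm [-9.2  4.9] 200
scene lamp 0.36 [286. 113.] rail mm [-9.7 -5.9] 350
scene switch_tip 0.62 [274. 290.] rail mm [-230.8  341.2] 60
scene switch_tip 0.21 [282. 136.] rail mm [-8.6  7.1] 251
top lamp_grip 0.75 [198. 203.] rail mm [-119.6  404.3] 101
top lamp_grip 0.7 [294. 271.] rail mm [-298.7   97.2] 88
top lamp 0.91 [291. 276.] rail mm [-313.   104.6] 79
top lamp 0.73 [201. 205.] rail mm [-120.2  398.6] 80
top lamp 0.61 [332. 167.] rail mm [-1.1 13.4] 194
top switch_tip 0.58 [218. 244.] rail mm [-235.9  331.4] 90
wrist lamp_grip 0.68 [279. 108.] rail mm [-12.3   1.8] 248
wrist lamp 0.8 [283. 134.] rail mm [-5.9 -2.4] 200
```

View pics/d_wrist.png

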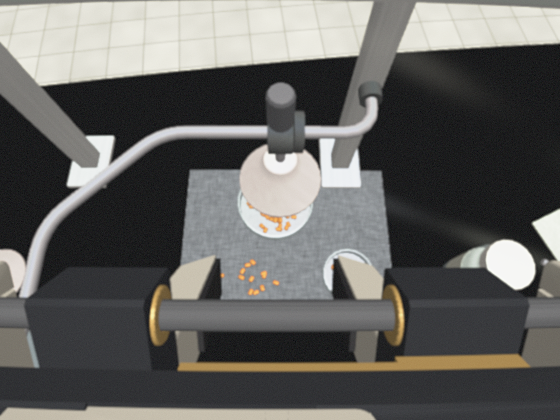

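```bash
python3 -c "
import cv2
a=cv2.imread('pics/d_wrist.png')[70:180,220:360];cv2.imwrite('pics/d_z.png',cv2.resize(a,None,fx=5,fy=5,interpolation=cv2.INTER_CUBIC))"
```

View pics/d_z.png

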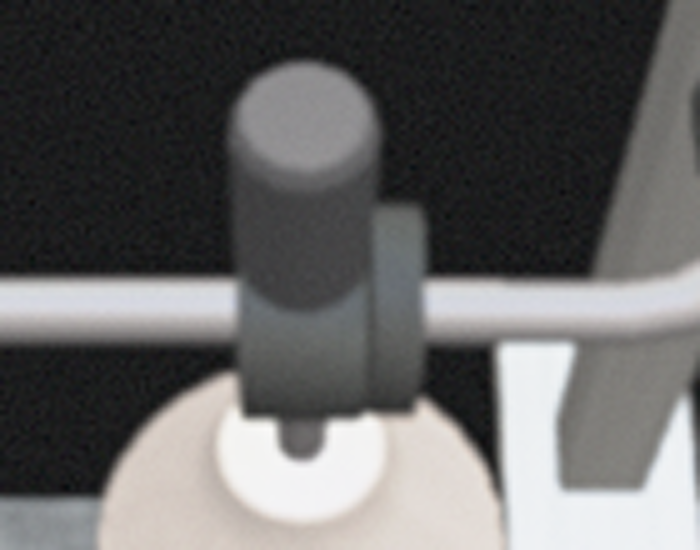

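Request:
drive_tool([
  [0, [-1, 3, 0], [0.7, 5.95, 0]],
  [-0.5, [-1, 3.3, 0], [0.7, 5.95, 0]],
  [-1, [-1, 3.3, 0], [0.7, 5.95, 0]],
  [-1, [-1, 3.3, 0], [0.7, 5.95, 0]],
  [-1, [-1, 3.3, 0], [0.7, 5.95, 0]],
  [-1, [-1, 3.3, 0], [0.7, 5.95, 0]],
  [-1, [-0.8, 3.3, 0], [0, 0, 0]],
  [-1, [-0.8, 3.3, 0], [0, 0, 0]],
])

```text
time: 13.47
ee_pos: [0.4305, 0.147, 0.3169]
ee_rot: [-0.002, 0.998, -0.056, 0.002]
contact_force: [1.2, 0.9, 0.1]
grip_width: 0.0062
grip_force: 0.0
```

Request:
drive_tool([
  [-1, [0, 3.3, 0], [0, 0, 0]],
  [-1, [0, 3.3, 0], [0, 0, 0]],
  [-1, [0, 2, 0], [0, 0, 0]],
  [-1, [0, 0, 0], [0, 0, 0]],
  [-1, [0, 0, 0], [0, 0, 0]],
])

```text
time: 13.88
ee_pos: [0.4298, 0.2321, 0.3173]
ee_rot: [-0.002, 0.999, -0.054, 0.003]
contact_force: [-0.4, 0.0, -1.1]
grip_width: 0.001
grip_force: 0.0
```

```bash
python3 st.py -287 343 0 -6.6 .097
```

```text
knob rail [-0.141   0.2197]
ee [0.4298 0.2321 0.3173] turn deg [-0.1558  0.3413 -0.3524] j [0.3377 0.2127 1.4532 0.0006 1.4691 2.0175] F [-0.4203  0.0185 -1.0856] [ 0.0204  0.0563 -0.0162]
to target cm [ -0.462    0.5157 -23.7266]
grip now rail mm [-281.9135  338.3494] 334.2655311577669
```

Request:
drive_tool([
  [-1, [-0.5, 0.5, -3.5], [0, 0, 0]],
  [-1, [0, 0, -3.5], [0, 0, 0]],
  [-1, [0, 0, -3.5], [0, 0, 0]],
  [-1, [0, 0, -3.5], [0, 0, 0]],
  [-1, [0, 0, -3.5], [0, 0, 0]],
  [-1, [0, 0, -3.5], [0, 0, 0]],
  [-1, [0, 0, -2], [0, 0, 0]],
  [-1, [0, 0, 0], [0, 0, 0]],
])

```text
time: 14.55
ee_pos: [0.4224, 0.234, 0.084]
ee_rot: [-0.0, 0.998, -0.056, -0.001]
contact_force: [-0.0, -0.5, 0.1]
grip_width: 0.0004
grip_force: 0.0
```

```bash
python3 st.py -240 343 0 -6.6 .100
```

```text
knob rail [-0.141   0.2197]
ee [0.4224 0.234  0.084 ] turn deg [-0.0042 -0.0707 -0.1235] j [0.3467 0.4397 1.8264 0.0006 0.8766 2.0301] F [-0.0412 -0.5445  0.118 ] [0.0325 0.0433 0.0016]
to target cm [ 4.9438 -0.2135 -0.099 ]
grip now rail mm [-289.3356  339.4492] 100.99014082098576
```

Request:
drive_tool([
  [-1, [1, -0.11, 0], [0, 0, 0]],
  [-1, [1, -0.11, 0], [0, 0, 0]],
  [-1, [0.8, -0.09, 0], [0, 0, 0]],
  [-1, [0.8, -0.09, 0], [0, 0, 0]],
  [-1, [0.7, -0.08, 0], [0, 0, 0]],
  [-1, [0.6, -0.06, 0], [0, 0, 0]],
  [-1, [0, 0, 0], [0, 0, 0]],
  [-1, [0, 0, 0], [0, 0, 0]],
])

```text
time: 15.22
ee_pos: [0.4742, 0.2308, 0.0879]
ee_rot: [-0.002, 0.998, -0.056, 0.003]
contact_force: [-0.5, -0.0, 0.0]
grip_width: 0.0006
grip_force: 0.0
```

Request:
drive_tool([
  [-1, [-1.5, 0.17, 0], [0, 0, 0]],
  [-1, [-2.5, 0.28, 0], [0, 0, 0]],
  [-1, [0, 0, 3], [0, 0, 0]],
  [-1, [0, 0, 4], [0, 0, 0]],
  [-1, [0, 0, 4], [0, 0, 0]],
  [-1, [0, -2, 4], [0, 0, 0]],
  [-1, [-1, -4, 3], [0, 0, 0]],
  [-1, [-1, -4, 0], [0, 0, 0]],
])

```text
time: 15.88
ee_pos: [0.4178, 0.1448, 0.2648]
ee_rot: [-0.003, 0.998, -0.054, 0.008]
contact_force: [1.1, -1.0, 0.6]
grip_width: 0.0004
grip_force: 0.0
```

Request:
drive_tool([
  [-1, [0, -4, 0], [0, 0, 0]],
  [-1, [0, -4, 0], [0, 0, 0]],
  [-1, [0, -4, 0], [0, 0, 0]],
  [-1, [0, -4, 0], [0, 0, 0]],
  [-1, [0, 0, 0], [0, 0, 0]],
])

```text
time: 16.3
ee_pos: [0.4154, -0.0217, 0.2597]
ee_rot: [-0.0, 0.998, -0.059, 0.004]
contact_force: [1.1, 0.4, 0.9]
grip_width: 0.0005
grip_force: 0.0
```

```bash
python3 chk.py e; python3 - <<'E'
from plan import *
a=cv2.imread("pics/e_top.png")[110:320,150:430]; cv2.imwrite("pics/e_z.png",cv2.resize(a,(800,600)))
E
```

```text
knob rail [-0.141   0.2197]
scene lamp_grip 0.79 [228. 278.] rail mm [-116.3  403. ] 126
scene lamp_grip 0.68 [282. 132.] rail mm [-0.7 -3.1] 251
scene lamp_grip 0.57 [340. 233.] rail mm [-279.7   61.4] 0
scene lamp 0.92 [284. 143.] rail mm [-8.1 -1.6] 199
scene lamp 0.91 [230. 280.] rail mm [-123.   403.3] 121
scene lamp 0.9 [341. 241.] rail mm [-305.3  114.9] 99
scene switch_tip 0.58 [269. 282.] rail mm [-209.1  336.7] 99
top lamp_grip 0.95 [198. 201.] rail mm [-116.2  399.7] 126
top lamp_grip 0.83 [339. 163.] rail mm [-2.7  1.7] 245
top lamp_grip 0.76 [292. 271.] rail mm [-299.   103.1] 127
top lamp 0.94 [196. 208.] rail mm [-120.3  431.1] 12
top lamp 0.8 [289. 276.] rail mm [-313.   107.6] 39
top lamp 0.57 [334. 168.] rail mm [-4.2  9.3] 199
top switch_tip 0.39 [218. 236.] rail mm [-213.4  331. ] 96
wrist lamp_grip 0.86 [261. 241.] rail mm [-296.6  107.1] 128
wrist lamp 0.9 [262. 229.] rail mm [-292.4  107.1] 107
wrist switch_tip 0.72 [ 16. 138.] rail mm [-208.8  337.4] 98
knob rail [-0.141   0.2197]
```

View pics/e_z.png

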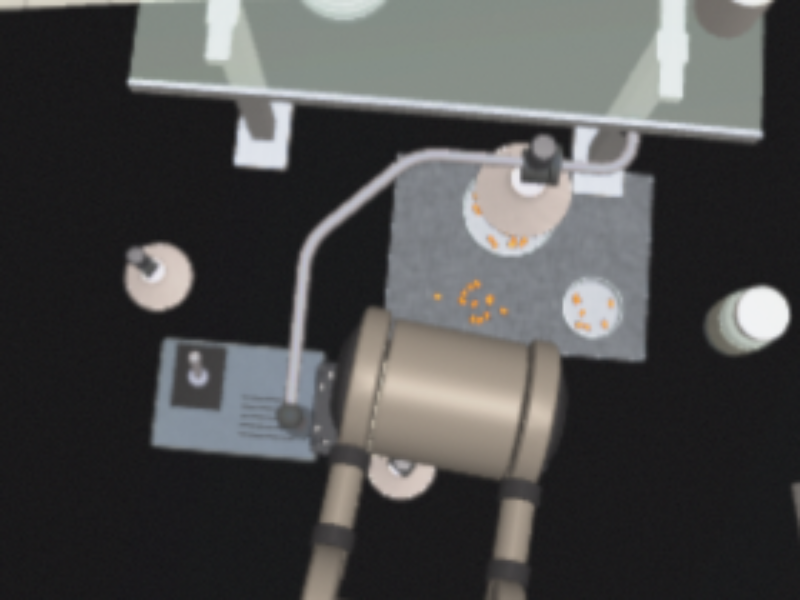

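The picture shows the toggle leaning to +x at (195,358), the lamp against the stop at (543,155), and the dishes and jar where they were. The arm touches nothing.

```bash
python3 -c "
from rig import robot
print(robot.close_job())"
```

```text
the job is handed in; nothing more can be done
None
```

The lamp hangs level against the stop collar, the toggle was then flipped to on, and the job is handed in with the arm clear; the dishes and jar look unmoved, though I saw the toggle over, not the light itself.

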